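Shut down the soldering station

TASK

Shut down the soldering station: first turn the big heat knob on the control box fully anticlockwise, to its end stop. Then lay the cordless soldering iron in the two saddles of its metal rest, tip over the drip tray, setting it down before you let go, and leave the jars and the flask where they stand.

Things in the scene. Friction and masses are not known exactly. Their poses are not given: they have to be found in the camera images.
- station: Heat control box, fixed: grey housing, dark top plate, 160 (x) x 150 (y) x 70 mm high. Origin at the centre of its underside, z up, front to its own -x. The black heat knob is on its flat top at (-20, 0) mm; beyond it a flat dark display. White scale marks round the knob grow from short (off) to long (hottest). The box may stand left or right of the iron, the rest on the other side.
- heat_knob (a joint): Angle of the heat knob, rad. 0 = fully anticlockwise seen from above (off), at its end stop; grows clockwise to 4.71. It starts between 0.9 and 2.4, stays where it is left (friction 0.05 N m, no spring). The pointer's direction is 135 degrees anticlockwise of the box's +x, less this angle.
- knob_grip (a point): Point on the knob's upright axis, 22 mm above the box's top (92 mm above the table), turning with the knob: z up, x along the grip bar to its white-line end (the pointer). The knob is a round skirt, 64 mm in diameter, 8 mm high, with an upright grip bar across it: 58 mm long (x), 16 mm wide (y), from 8 to 34 mm above the box's top.
- iron: Cordless soldering iron, loose, about 0.12 kg, cold, lying on the table: black square handle 140 mm long (x), 26 x 26 mm in section, then a thin steel shaft and copper tip. Origin on the long axis at the middle of the handle (13 mm above the table); x points to the tip, 130 mm from the origin. Balance point within 15 mm of the origin. Any of the handle's four sides may be down.
- iron_tip (a point): The very end of the iron's copper tip, on its axis, 130 mm ahead of the iron's origin.
- rest: Steel rest, fixed: base plate 12 mm thick, 90 mm wide (y), x = -80 to +140 mm. Origin at table height midway between the saddles, z up. Saddles: upright plates 8 mm thick at x = -45 and +45 mm, flat floors 60 mm above the table, sloping cheeks 32 mm apart at the floor, 58 at the mouth, 90 mm above the table; free space between the plates. Shallow drip tray on the base at x = 83 to 133 mm.
- rest_seat (a point): Where the iron's origin belongs when it lies in the rest: midway between the saddles, 73 mm above the table (60 mm floor plus half the handle). Its x points along the rest to the drip tray, the way the iron's tip must point.
- jelly_jar: Bystander, loose: squat cream jar with a blue lid, 68 mm in diameter, 61 mm high; origin at the centre of its underside.
- oil_flask: Bystander, loose: small glass flask with a round stopper, 60 mm in diameter, 106 mm high; origin at the centre of its underside.
- bit_jar: Bystander, loose: small round yellow pot full of bits, 47 mm in diameter, 86 mm high; origin at the centre of its underside.
Mind the look-alikes: they are no part of the job. There is more than one size of the station; the one meant has the size given above.

How it is judged (in metres and radians):
On the way, in this order (a step that is already met when the one before it is completed fails the run):
1. the heat knob is turned anticlockwise to its end stop (within 0.1 rad) (value of joint heat_knob below 0.1 rad), for 0.2 s.
2. the iron, still held by the gripper, is lowered into the saddles (within 12 mm of lying on them) (contact force between the fingers and iron above 0.5 N and z of iron in the frame of rest_seat below 0.012 m and horizontal distance between iron and rest_seat below 0.03 m).
At the end, for the whole second after the job is handed in: The heat knob is within 0.1 rad of its anticlockwise end stop; the iron lies at rest down on both saddles (origin within 22 mm along the rest, 10 mm across and 5 mm in height of the seat point, axis within 0.15 rad of the rest's), its tip over the drip tray (value of joint heat_knob below 0.1 rad and x of iron in the frame of rest_seat between -0.022 and 0.022 m and y of iron in the frame of rest_seat between -0.01 and 0.01 m and z of iron in the frame of rest_seat between -0.005 and 0.005 m and x of iron_tip in the frame of rest_seat above 0.1 m and angle between the x axis of iron and the x axis of rest_seat, either way round below 0.15 rad and linear speed of iron below 0.02 m/s); the robot touches nothing.
It fails at once if the jelly jar, the oil flask or the bit jar is pushed more than 30 mm (distance of any of jelly_jar, oil_flask, bit_jar from where it was at the start of the episode above 0.03 m).
It also fails if it takes over 56 s, if anything falls off the work surface, if the arm or the gripper's body presses on something with over 40 N, if the wrist force passes 120 N, or if a joint passes its speed limit or range.

ROBOT

A 7-joint arm with a two-finger parallel gripper is mounted at the origin on the work surface; the furniture and walls round the work are solid. World frame = base frame: x ahead of the robot, y to its left, z up, the work surface at z = 0. Lengths are in mm, angles in rad, forces in N, time in s.
With the tool pointing down it reaches from about 400 to 875 mm from the base axis. Payload 4.4 kg.
Tool frame: the origin (TCP) lies midway between the tips of the shut fingers; the grasp point (between the pads) lies 19 mm behind it; z points along the fingers, y is the line along which they close (so a half turn about z gives the same grasp; the last joint's range is limited). The gripper opens to 85 mm and grips with 20 to 120 N. Pads are 22 mm wide; open, the fingers measure 114 mm over their backs; the gripper's body (76 mm by 85 mm) begins 54 mm behind the grasp point. The pads swing forward as they close: fully open they stand 13 mm farther back than shut.
Start: joints at [1.193, 0.628, 0.038, 1.517, -0.027, 0.996, -0.02], TCP at [199.43, -618.664, 231.313] pointing down, gripper open.
Joint ranges: [-3.06, 3.06], [-0.37, 2.12], [-1.25, 1.32], [0.18, 2.47], [-1.1, 4.24], [0.23, 1.98], [-2.94, 2.94]. Speed limits (rad/s): [2.57, 2.57, 3.14, 3.14, 3.14, 3.14, 3.14].

INTERFACE

Orientations are given as [roll, pitch, yaw] about the fixed x, y, z axes, in that order (R = Rz(yaw) Ry(pitch) Rx(roll)).
In Python, from cell import telemetry, eyes, ctrl, finder gives the robot as it stands.
- The arm moves only by the tool move_arm, never from a script. Its argument "steps" is a list of rows, each a list of 7 numbers: the turn, a rotation vector about the world's x, y, z in degrees, then the shift along the world's x, y, z in m, then the finger opening in m, from 0 to 0.0854. A call has 1 to 5 rows; each row shifts and turns the commanded pose from where the row before left it; what a row does not reach is not made up. A row lasts 1/10 s, in which the tool goes at most 50 mm and 8.59 degrees, less where a joint would pass 70% of its speed; a pose out of reach is approached as far as the arm can. A call with a gripper value outside its range is refused whole. The fingers move at their own pace and stop on an object; the grip force is fixed at half the most. Time passes only in rows, so rows that do not move let the fingers close. It gives the time, the measured TCP pose, the force, the opening and the grip force at its end, in the units of the state.
- telemetry.read_state(): the state, without advancing time (a new reading comes with each control period).
- eyes.get_image(name): name is "scene" or "top" or "wrist"; returns (picture, depth): 400x640x3 uint8, blue, green, red; 400x640 float32, mm along the optical axis (not along the pixel's ray), 0 where there is no reading.
- eyes.calibration(name): a dict with "fx", "fy", "cx", "cy" (pixels), "position" and "attitude" of the camera in the world. Camera axes: x right, y down, z forward; pixel columns grow to the right and rows downward; lengths in mm; the calibration is good to about 2 mm. A picture is of the moment at which its call begins: read the wrist's pose just before it. calibration takes no time and is no camera call; for the wrist camera it gives the pose at the moment of the call.
- ctrl.finish_job(): hands the job in; it is judged then, once.
Trained networks look in the newest picture that a camera, given by its name, has taken for a name from the list of things; names that differ only in an ending like _2 or _b are one class to them, and where a whole thing is asked for, a point or a joint stands for the part that bears it (a point fixed in the world has none). Each returns a list of dicts, best first, with "confidence" (0 to 1); they miss things now and then, are a little off and sometimes report something else, mostly with a low value. They report only what shows in the picture. A call takes as long as a camera call. They do not tell look-alikes from the thing itself.
- finder.boxes_of(camera, name): "location" ([x, y, z] in mm, in the coordinates of the camera as it stood for that picture, good to about 4 mm: the middle of the surface that is visible of it).
- finder.cut_out(camera, name): "mask" (400x640 bool, what is visible of it).
- finder.pinpoint(camera, name): "location" ([x, y, z] in mm, in the coordinates of the camera as it stood for that picture, good to about 4 mm: a listed point, or the origin of a listed thing).
The state is a dict: "clock": time; "qpos": joint angles; "qd": joint speeds; "tau": joint torques, N m; "eef_pos": TCP position; "tool_rot": TCP orientation; "force": force on the tool from outside, world axes, zero at the start; "torque": the same for the moment, N m; "width": finger opening in mm; "gripper_force": force on a finger pad.
Only numpy, scipy, OpenCV 4.12 (cv2) and the standard library are available. Lean on these libraries where they do the work, as an engineer would, in place of code of your own. Each camera call takes 0.05 s, during which the arm holds its last target. There are 200 camera calls.

## Working session

There is one attempt and no reset: what is moved stays moved. The work goes in short steps, Python scripts to look and compute and a tool call to move; the robot and the scene stay as the last step left them, time stands still between calls to the robot, and variables do not carry over. Pictures are saved under pics/ and viewed, at most 10 in all, crops included, and the job is handed in when it is done.

Besides the shell and the picture viewer there is one more tool, called after "Emit:" as name([rows], argument=value, ...), one row to a line, values as JSON. move_arm: Moves the arm, as the interface text tells. Its arguments: {"type":"object","properties":{"steps":{"type":"array"}},"required":["steps"]}

```bash
mkdir -p pics; ls
cat > h.py <<'E'
from cell import telemetry, eyes, ctrl, finder
import numpy as np, cv2
from scipy.spatial.transform import Rotation as R
def att(c):
    a=np.array(c["attitude"],float)
    return a if a.shape==(3,3) else R.from_euler('xyz',a).as_matrix()
def w(c,p): return att(c)@np.array(p)+np.array(c["position"])
def cloud(c,d):
    v,u=np.mgrid[0:400,0:640]
    P=np.stack([(u-c['cx'])/c['fx']*d,(v-c['cy'])/c['fy']*d,d],-1)
    return P@att(c).T+np.array(c["position"])
E
python3 - <<'E'
from h import *
print(telemetry.read_state())
ims=[]
for n in("scene","top"):
    im,d=eyes.get_image(n); c=eyes.calibration(n); cv2.imwrite(f"pics/{n}.png",im); print(n,c)
    for t in("station","knob_grip","iron","iron_tip","rest","rest_seat","jelly_jar","oil_flask","bit_jar"):
        for r in finder.pinpoint(n,t): 
            p=r["location"];print(t,round(r["confidence"],2),w(c,p).round(0),"px",round(c['fx']*p[0]/p[2]+c['cx']),round(c['fy']*p[1]/p[2]+c['cy']))
E
```

```text
pics
{'clock': 0.0, 'qpos': array([ 1.19316925,  0.62934002,  0.03842325,  1.51838051, -0.02701881,
        0.99629823, -0.02002842]), 'qd': array([-1.13102862e-03,  1.48634345e-03,  3.97652207e-04,  5.98687074e-05,
       -2.96984605e-04,  1.37105422e-03, -2.92182371e-04]), 'tau': array([ 6.70963873e-04, -5.63400793e+01,  1.22652970e+00, -1.93446779e+01,
        1.11273938e-02,  1.06951417e-02,  3.88302638e-06]), 'eef_pos': array([ 199.26781421, -618.03810186,  230.38870267]), 'tool_rot': array([-3.13968368e+00, -1.52242789e-06,  3.11803275e-01]), 'force': array([ 1.00185347, -0.23525176, -0.91897725]), 'torque': array([-0.0722141 ,  0.04022125,  0.00802938]), 'gripper_force': 0.0, 'width': 85.37653431193087}
scene {'fx': 484.37004843509294, 'fy': 484.37004843509294, 'cx': 320.48473219176867, 'cy': 200.17333377511204, 'position': array([-495.16278985,  779.34775117,  711.4922957 ]), 'attitude': array([-2.0315266 ,  0.0139887 , -2.21229322])}
station 0.8 [328. 151.  -1.] px 329 269
station 0.75 [567. 261.  -2.] px 245 245
knob_grip 0.66 [546. 259.  91.] px 247 218
knob_grip 0.46 [318
[... 390 characters left out ...]
: 409.4889480037971, 'cx': 318.1746200290152, 'cy': 201.26941618056773, 'position': array([ 351.86207106,   19.32011346, 1159.79378231]), 'attitude': array([-2.95173637, -0.01277279, -1.57991513])}
station 0.95 [565. 254.  -1.] px 231 205
station 0.63 [328. 146.  -1.] px 267 289
knob_grip 0.75 [548. 257.  92.] px 222 205
knob_grip 0.7 [312. 142.  70.] px 265 296
iron 0.97 [455.  19.  13.] px 313 243
iron_tip 0.6 [586.  36.  12.] px 307 197
rest 0.83 [ 525. -246.    3.] px 405 218
rest_seat 0.93 [ 519. -246.   71.] px 411 216
jelly_jar 0.69 [748.  78.  -1.] px 292 144
jelly_jar 0.15 [459.  20.   9.] px 312 241
oil_flask 0.75 [760. -62.   0.] px 339 140
bit_jar 0.62 [347. 299.  -1.] px 212 283
```

View pics/top.png

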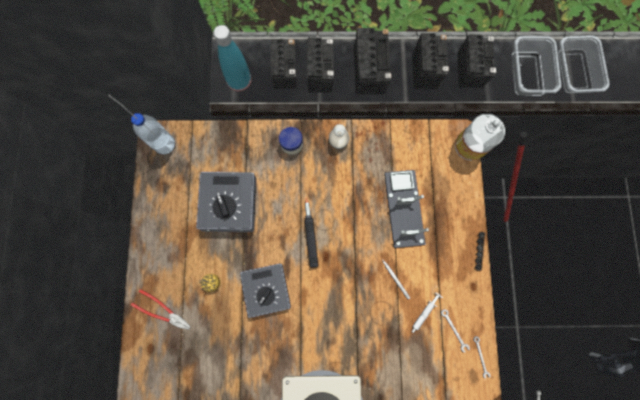

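Run:
```python
from h import *
im=cv2.imread("pics/top.png"); cv2.imwrite("pics/crop1.png",cv2.resize(im[150:330,180:340],None,fx=3.3,fy=3.3,interpolation=cv2.INTER_CUBIC))
c=eyes.calibration("top"); im,d=eyes.get_image("top"); P=cloud(c,d)
for t in("station","iron","rest","heat_knob"):
  for r in finder.cut_out("top",t):
    m=r["mask"]&(d>0); Q=P[m]
    # rect of top level
    zt=np.percentile(Q[:,2],95)
    sel=Q[Q[:,2]>(30 if t=="station" else 5)] if t!="heat_knob" else Q[Q[:,2]>zt-8]
    if len(sel)<20: continue
    print(t,round(r["confidence"],2),len(sel),"z",zt.round(0),cv2.minAreaRect(sel[:,:2].astype(np.float32)))
```

```text
station 0.74 3310 z 80.0 ((567.0802001953125, 255.26715087890625), (151.23826599121094, 160.53765869140625), 89.3992919921875)
station 0.7 2024 z 61.0 ((326.8780822753906, 146.67300415039062), (122.31327819824219, 114.74697875976562), 11.895530700683594)
iron 0.55 530 z 28.0 ((479.4354248046875, 25.63890838623047), (187.8715057373047, 25.819068908691406), 6.304405689239502)
rest 0.82 2357 z 60.0 ((552.2747802734375, -243.93936157226562), (220.39706420898438, 90.03217315673828), 4.795562744140625)
rest 0.17 268 z 72.0 ((347.4588317871094, 296.4216613769531), (45.42009353637695, 45.11710739135742), 60.710941314697266)
heat_knob 0.76 136 z 104.0 ((547.1277465820312, 256.3006286621094), (56.97822189331055, 16.818941116333008), 20.18570899963379)
heat_knob 0.61 82 z 80.0 ((312.58184814453125, 143.38107299804688), (11.987635612487793, 42.873931884765625), 56.91449737548828)
heat_knob 0.26 466 z 28.0 ((477.2661437988281, 25.384204864501953), (183.50767517089844, 25.724346160888672), 6.330621719360352)
```

View pics/crop1.png

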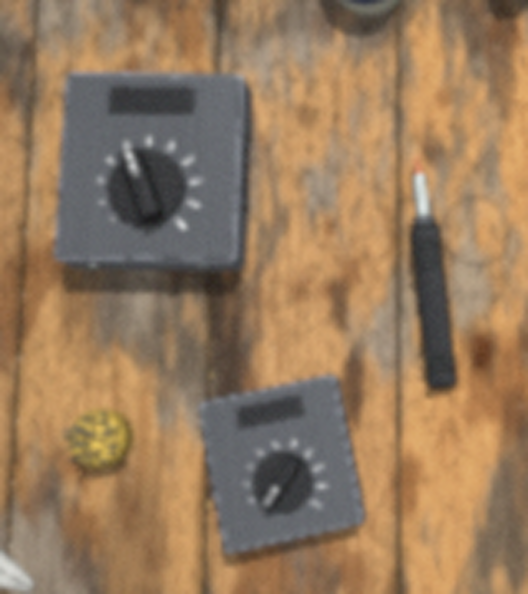

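The top view shows two control boxes. The big one is at px (231,205), measuring 160x150 mm with its top at z≈70. A smaller look-alike is at px (267,289), measuring about 122x115 mm. The iron is at (312,240), and thin tools near (397,280), (427,312) and (455,330) could be mistaken for it. The rest is at (405,215). I choose the box at (231,205). In the crop its pointer points up and slightly left, about 20° from +x, so the knob angle is about 2.0 rad.

Emit:
move_arm([
  [0,0,0,0.032,0.037,0,0.085],
  [0,0,0,0.032,0.037,0,0.085],
  [0,0,0,0.032,0.037,0,0.085],
  [0,0,0,0.032,0.037,0,0.085],
  [0,0,0,0.032,0.037,0,0.085],
])

```text
clock: 1.75
eef_pos: [360.6, -432.2, 231.5]
tool_rot: [3.141, -0.0, 0.312]
force: [0.4, 0.5, 0.3]
width: 85.2
gripper_force: 0.0
```

Emit:
move_arm([
  [0,0,0,0.032,0.037,0,0.085],
  [0,0,0,0.032,0.037,0,0.085],
  [0,0,0,0.032,0.037,0,0.085],
  [0,0,0,0.032,0.037,0,0.085],
  [0,0,0,0.032,0.037,0,0.085],
])

```text
clock: 2.25
eef_pos: [520.6, -247.1, 231.6]
tool_rot: [3.141, -0.0, 0.312]
force: [1.0, -1.6, -0.8]
width: 84.7
gripper_force: 0.0
```

Emit:
move_arm([
  [0,0,0,0.003,0.049,0,0.085],
  [0,0,0,0.003,0.049,0,0.085],
  [0,0,0,0.003,0.049,0,0.085],
  [0,0,0,0.003,0.049,0,0.085],
  [0,0,0,0.003,0.049,0,0.085],
])

```text
clock: 2.75
eef_pos: [534.5, -1.7, 231.6]
tool_rot: [3.141, -0.001, 0.312]
force: [1.3, 1.0, 0.1]
width: 85.3
gripper_force: 0.0
```

Emit:
move_arm([
  [0,0,0,0.002,0.049,0,0.085],
  [0,0,0,0.002,0.049,0,0.085],
  [0,0,0,0.002,0.049,0,0.085],
  [0,0,0,0.002,0.049,0,0.085],
  [0,0,0,0.003,0.049,0,0.085],
])

```text
clock: 3.25
eef_pos: [545.2, 243.4, 231.6]
tool_rot: [3.142, -0.0, 0.312]
force: [0.7, -1.5, -1.4]
width: 85.0
gripper_force: 0.0
```

Emit:
move_arm([
  [0,0,1,0.002,0.012,-0.01,0.085],
  [0,0,1,0,0,-0.01,0.085],
  [0,0,0,0,0,0,0.085],
])

```text
clock: 3.55
eef_pos: [546.4, 250.8, 209.4]
tool_rot: [3.14, 0.004, 0.346]
force: [-0.8, -1.4, 0.2]
width: 85.2
gripper_force: 0.0
```

```bash
cat > kn.py <<'E'
from h import *
s=telemetry.read_state(); c=eyes.calibration("wrist"); im,d=eyes.get_image("wrist"); P=cloud(c,d)
cv2.imwrite("pics/w%d.png"%(s['clock']*100),im); print(s['eef_pos'].round(1),np.degrees(s['tool_rot']).round(1),s['clock'])
for t in("knob_grip",):
  for r in finder.pinpoint("wrist",t): print(t,round(r["confidence"],2),w(c,r["location"]).round(1))
for r in finder.cut_out("wrist","heat_knob"):
    m=r["mask"]&(d>0); Q=P[m]; z=np.percentile(Q[:,2],90); q=Q[Q[:,2]>z-8]
    print("bar",round(r["confidence"],2),z.round(1),len(q),cv2.minAreaRect(q[:,:2].astype(np.float32)))
E
python3 kn.py; ls pics
```

```text
[546.4 250.8 209.4] [179.9   0.3  19.8] 3.55
bar 0.64 103.5 1307 ((548.0785522460938, 258.04449462890625), (58.172847747802734, 15.96325969696045), 20.85858917236328)
crop1.png
scene.png
top.png
w355.png
```

Emit:
move_arm([
  [0,0,1,0.001,0.003,-0.04,0.085],
  [0,0,0,0,0,-0.04,0.085],
  [0,0,0,0,0,0,0.085],
])

```text
clock: 4.0
eef_pos: [545.4, 253.0, 127.3]
tool_rot: [3.14, 0.01, 0.362]
force: [-0.4, -0.2, -0.7]
width: 85.1
gripper_force: 0.0
```

Emit:
move_arm([
  [0,0,0,0.003,0.005,0,0.085],
  [0,0,0,0,0,0,0.085],
])

```text
clock: 4.2
eef_pos: [553.7, 262.5, 133.8]
tool_rot: [-3.141, -0.005, 0.364]
force: [0.7, 0.3, -0.1]
width: 84.9
gripper_force: 0.0
```

```bash
python3 -c "
from h import *
s=telemetry.read_state();print(s['qpos'].round(2),s['qd'].round(3),s['eef_pos'])"
```

```text
[-0.48  0.69 -0.02  1.72  0.02  0.73 -1.71] [-0.004 -0.013  0.002  0.012  0.003 -0.004  0.001] [553.68120082 262.49513616 133.78516205]
```

Emit:
move_arm([
  [0,0,0,-0.0057,-0.0045,0,0.085],
  [0,0,0,0,0,-0.015,0.085],
  [0,0,0,0,0,-0.015,0.085],
  [0,0,0,0,0,0,0.085],
  [0,0,0,0,0,0,0.085],
])

```text
clock: 4.7
eef_pos: [546.0, 256.8, 102.4]
tool_rot: [3.142, -0.001, 0.364]
force: [0.7, 0.8, -0.4]
width: 85.0
gripper_force: 0.0
```

Emit:
move_arm([
  [0,0,0,0.002,0.001,-0.01,0.085],
  [0,0,0,0,0,-0.008,0.085],
  [0,0,0,0,0,0,0.04],
  [0,0,0,0,0,0,0.01],
  [0,0,0,0,0,0,0.005],
])

```text
clock: 5.2
eef_pos: [547.8, 257.9, 83.4]
tool_rot: [-3.142, -0.0, 0.364]
force: [-0.4, -1.2, 0.1]
width: 43.6
gripper_force: 0.0
```

Emit:
move_arm([
  [0,0,0,0,0,0,0.005],
  [0,0,0,0,0,0,0.005],
  [0,0,0,0,0,0,0.005],
])

```text
clock: 5.5
eef_pos: [547.9, 257.7, 83.7]
tool_rot: [3.141, -0.0, 0.364]
force: [-0.3, -0.9, 2.3]
width: 14.6
gripper_force: 59.0
```

Emit:
move_arm([
  [0,0,8,0,0,0,0.005],
  [0,0,8,0,0,0,0.005],
  [0,0,8,0,0,0,0.005],
  [0,0,8,0,0,0,0.005],
  [0,0,8,0,0,0,0.005],
])

```text
clock: 6.0
eef_pos: [548.3, 257.3, 83.8]
tool_rot: [3.14, -0.0, 1.067]
force: [0.9, -1.3, 0.8]
width: 14.9
gripper_force: 59.1
```

Emit:
move_arm([
  [0,0,8,0,0,0,0.005],
  [0,0,8,0,0,0,0.005],
  [0,0,8,0,0,0,0.005],
  [0,0,8,0,0,0,0.005],
  [0,0,8,0,0,0,0.005],
])

```text
clock: 6.5
eef_pos: [548.9, 257.1, 83.8]
tool_rot: [3.14, 0.001, 1.765]
force: [1.5, -1.4, 1.6]
width: 14.4
gripper_force: 58.9
```

Emit:
move_arm([
  [0,0,8,0,0,0,0.005],
  [0,0,8,0,0,0,0.005],
  [0,0,8,0,0,0,0.005],
  [0,0,5,0,0,0,0.005],
  [0,0,0,0,0,0,0.005],
])

```text
clock: 7.0
eef_pos: [549.3, 257.4, 83.8]
tool_rot: [3.14, 0.001, 2.266]
force: [3.6, -0.8, 1.7]
width: 14.8
gripper_force: 59.1
```

```bash
python3 -c "
from h import *
s=telemetry.read_state();print(s['qpos'].round(2),s['eef_pos'],np.degrees(s['tool_rot']),s['torque'],s['force'])"
```

```text
[-0.16  0.81 -0.53  1.76  0.58  0.74 -0.31] [549.33449417 257.35022751  83.76536413] [1.79880684e+02 6.39036001e-02 1.29820819e+02] [-0.27346374 -0.62783574  0.0210153 ] [ 3.55014223 -0.75118797  1.73978466]
```

Emit:
move_arm([
  [0,0,3,0,0,0,0.005],
  [0,0,3,0,0,0,0.005],
  [0,0,0,0,0,0,0.005],
  [0,0,0,0,0,0,0.005],
  [0,0,0,0,0,0,0.005],
])

```text
clock: 7.5
eef_pos: [549.3, 257.4, 83.8]
tool_rot: [3.14, 0.002, 2.367]
force: [5.4, -1.1, 3.0]
width: 14.7
gripper_force: 59.8
```

```bash
python3 -c "
from h import *
s=telemetry.read_state();print(s['qpos'].round(2),s['eef_pos'],np.degrees(s['tool_rot']),s['torque'],s['force'])"
```

```text
[-0.15  0.82 -0.56  1.76  0.61  0.75 -0.23] [549.3399137  257.43534831  83.77469129] [1.79893981e+02 9.60963548e-02 1.35637258e+02] [-0.39850245 -1.05227024 -0.80101559] [ 5.41134467 -1.06758613  3.00844628]
```

Torque about z rose to -0.8 N m at yaw 135.6°, so the knob is at its stop. I'll release and lift.

Emit:
move_arm([
  [0,0,0,0,0,0,0.05],
  [0,0,0,0,0,0,0.085],
  [0,0,0,0,0,0,0.085],
  [0,0,0,0,0,0.02,0.085],
  [0,0,0,0,0,0.03,0.085],
])

```text
clock: 8.0
eef_pos: [545.5, 257.3, 131.9]
tool_rot: [-3.137, -0.002, 2.373]
force: [0.5, -0.6, 1.0]
width: 84.3
gripper_force: 0.0
```

Emit:
move_arm([
  [0,0,0,0,0,0.04,0.085],
  [0,0,0,0,0,0.04,0.085],
  [0,0,0,0,0,0,0.085],
  [0,0,0,0,0,0,0.085],
])

```text
clock: 8.4
eef_pos: [547.4, 258.2, 213.9]
tool_rot: [3.141, 0.0, 2.372]
force: [0.1, 0.3, -1.1]
width: 84.7
gripper_force: 0.0
```

```bash
python3 kn.py
python3 - <<'E'
from h import *
c=eyes.calibration("top"); im,d=eyes.get_image("top"); P=cloud(c,d)
for r in finder.cut_out("top","iron")[:1]:
    m=r["mask"]&(d>0); Q=P[m]
    print(r["confidence"],cv2.minAreaRect(Q[Q[:,2]>8][:,:2].astype(np.float32)))
    h=Q[(Q[:,2]>18)]; print("handle",np.median(h[:,2]),cv2.minAreaRect(h[:,:2].astype(np.float32)))
E
```

```text
[547.4 258.2 213.9] [180.    0.  135.9] 8.4
knob_grip 0.82 [547.7 255.3  92. ]
knob_grip 0.72 [310.2 145.3  75.1]
bar 0.79 78.6 1198 ((312.568115234375, 146.292236328125), (14.409838676452637, 44.2280158996582), 58.45289611816406)
bar 0.66 103.4 1234 ((546.8603515625, 258.8135070800781), (15.9690523147583, 57.474369049072266), 43.91597366333008)
0.64 ((537.345947265625, 29.049171447753906), (70.80537414550781, 16.84431266784668), 0.2549746334552765)
handle 23.143754947008347 ((535.6074829101562, 29.04143524169922), (67.3283920288086, 16.84431266784668), 0.2549745738506317)
```

Emit:
move_arm([
  [0,0,8.4,-0.015,-0.039,0,0.085],
  [0,0,8.4,-0.015,-0.039,0,0.085],
  [0,0,8.4,-0.015,-0.039,0,0.085],
  [0,0,8.4,-0.015,-0.039,0,0.085],
  [0,0,8.4,-0.015,-0.039,0,0.085],
])

```text
clock: 9.15
eef_pos: [471.6, 61.4, 212.6]
tool_rot: [-3.141, -0.001, 3.111]
force: [0.4, 0.1, 0.6]
width: 85.1
gripper_force: 0.0
```

Emit:
move_arm([
  [0,0,8.4,-0.016,-0.041,0,0.085],
  [0,0,0,0,0,0,0.085],
  [0,0,0,0,0,0,0.085],
  [0,0,0,0,0,0,0.085],
])

```text
clock: 9.55
eef_pos: [457.1, 23.0, 213.3]
tool_rot: [3.14, 0.0, -3.032]
force: [0.2, 0.4, 0.8]
width: 85.0
gripper_force: 0.0
```

Run:
```python
from h import *
s=telemetry.read_state(); c=eyes.calibration("wrist"); im,d=eyes.get_image("wrist"); P=cloud(c,d)
cv2.imwrite("pics/iron.png",im); print(s['qpos'].round(2),s['eef_pos'].round(1),np.degrees(s['tool_rot']).round(1),s['clock'])
for t in("iron","iron_tip"):
  for r in finder.pinpoint("wrist",t): print(t,round(r["confidence"],2),w(c,r["location"]).round(1))
for r in finder.cut_out("wrist","iron"):
    Q=P[r["mask"]&(d>0)]; q=Q[Q[:,2]>18]
    print("iron",round(r["confidence"],2),np.median(q[:,2]).round(1),len(q),cv2.minAreaRect(q[:,:2].astype(np.float32)),r["mask"][[0,-1]].any(),r["mask"][:,[0,-1]].any())
```

```text
[ 0.57  0.54 -0.99  2.04  0.6   0.88  0.92] [457.1  23.  213.3] [ 179.9    0.  -173.7] 9.55
iron 0.73 [457.6  26.   10.7]
iron 0.58 [583.   38.7  10.9]
iron_tip 0.86 [582.9  37.   13. ]
iron 0.79 24.8 3130 ((473.2103576660156, 26.611186981201172), (176.20370483398438, 26.331300735473633), 6.106221675872803) False False
iron 0.74 46.0 2749 ((347.8355712890625, 293.2236022949219), (46.21323013305664, 37.51809310913086), 5.810236930847168) False True
```

View pics/iron.png

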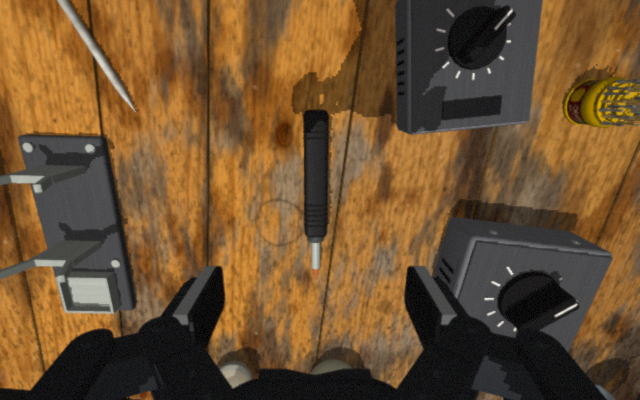

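The picture shows the iron from (317,112) to its tip at (316,272), with its axis at 6.1°. The knob's white line points to the off side. Joint 3 is near its limit, so I'll take the equivalent grasp half a turn back.

Emit:
move_arm([
  [0,0,-8.5,0,0,0,0.085],
  [0,0,-8.5,0,0,0,0.085],
  [0,0,-8.5,0,0,0,0.085],
  [0,0,-8.5,0,0,0,0.085],
  [0,0,-8.5,0,0,0,0.085],
])

```text
clock: 10.25
eef_pos: [456.9, 23.0, 213.4]
tool_rot: [3.141, 0.0, 2.505]
force: [-0.1, 0.1, -0.4]
width: 85.2
gripper_force: 0.0
```

Emit:
move_arm([
  [0,0,-8.5,0,0,0,0.085],
  [0,0,-8.5,0,0,0,0.085],
  [0,0,-8.5,0,0,0,0.085],
  [0,0,-8.5,0,0,0,0.085],
  [0,0,-8.5,0,0,0,0.085],
])

```text
clock: 10.75
eef_pos: [456.9, 23.0, 213.4]
tool_rot: [3.141, -0.0, 1.763]
force: [0.4, 0.0, -0.0]
width: 84.9
gripper_force: 0.0
```

Emit:
move_arm([
  [0,0,-8.5,0,0,0,0.085],
  [0,0,-8.5,0,0,0,0.085],
  [0,0,-8.5,0,0,0,0.085],
  [0,0,-8.5,0,0,0,0.085],
  [0,0,-8.5,0,0,0,0.085],
])

```text
clock: 11.25
eef_pos: [456.9, 23.1, 213.4]
tool_rot: [3.141, -0.0, 1.022]
force: [-0.2, 0.5, -0.8]
width: 84.8
gripper_force: 0.0
```

Emit:
move_arm([
  [0,0,-8.5,0,0,0,0.085],
  [0,0,-8.5,0,0,0,0.085],
  [0,0,-8.5,0,0,0,0.085],
  [0,0,-8.5,0,0,0,0.085],
  [0,0,-8.5,0,0,0,0.085],
])

```text
clock: 11.75
eef_pos: [456.9, 23.1, 213.4]
tool_rot: [-3.141, -0.0, 0.28]
force: [-0.1, -0.5, 0.4]
width: 84.8
gripper_force: 0.0
```

Emit:
move_arm([
  [0,0,-8.5,0,0,0,0.085],
  [0,0,-1.5,0,0,0,0.085],
  [0,0,0,0,0,0,0.085],
  [0,0,0,0,0,0,0.085],
])

```text
clock: 12.15
eef_pos: [456.8, 22.4, 213.3]
tool_rot: [-3.142, -0.0, 0.113]
force: [0.3, 0.4, 0.0]
width: 85.0
gripper_force: 0.0
```

```bash
python3 -c "
from h import *
s=telemetry.read_state();print(s['qpos'].round(2),s['eef_pos'],np.degrees(s['tool_rot']))"
```

```text
[-0.03  0.39 -0.11  2.05  0.06  0.71 -1.64] [456.76416841  22.35094603 213.31292762] [-1.79994774e+02 -4.94787309e-03  6.45790964e+00]
```

Joints are comfortable. I'll descend 208 mm with a +2 mm shift in y.

Emit:
move_arm([
  [0,0,-0.3,-0.001,0.002,-0.045,0.085],
  [0,0,0,0,0,-0.045,0.085],
  [0,0,0,0,0,-0.04,0.085],
  [0,0,0,0,0,-0.03,0.085],
  [0,0,0,0,0,0,0.085],
])

```text
clock: 12.65
eef_pos: [453.2, 23.8, 50.2]
tool_rot: [-3.141, 0.007, 0.106]
force: [-0.7, -0.1, 0.5]
width: 85.3
gripper_force: 0.0
```

Emit:
move_arm([
  [0,0,0,0,0,0,0.085],
  [0,0,0,0,0,-0.02,0.085],
  [0,0,0,0,0,-0.015,0.085],
  [0,0,0,0,0,0,0.085],
  [0,0,0,0,0,0,0.085],
])

```text
clock: 13.15
eef_pos: [455.7, 23.0, 25.8]
tool_rot: [3.14, 0.002, 0.104]
force: [-0.0, 0.6, 0.9]
width: 85.2
gripper_force: 0.0
```

Emit:
move_arm([
  [0,0,0,0,0.001,-0.01,0.085],
  [0,0,0,0,0,-0.009,0.085],
  [0,0,0,0,0,0,0.085],
  [0,0,0,0,0,0,0.04],
  [0,0,0,0,0,0,0.015],
])

```text
clock: 13.65
eef_pos: [455.0, 23.9, 6.1]
tool_rot: [3.139, 0.003, 0.104]
force: [-0.6, -0.5, -1.2]
width: 58.5
gripper_force: 0.0
```

Emit:
move_arm([
  [0,0,0,0,0,0,0.015],
  [0,0,0,0,0,0,0.015],
  [0,0,0,0,0,0,0.015],
])

```text
clock: 13.95
eef_pos: [454.7, 24.0, 5.9]
tool_rot: [3.139, 0.004, 0.105]
force: [-0.4, -0.3, 6.5]
width: 24.8
gripper_force: 59.7
```

Emit:
move_arm([
  [0,0,0,0,0,0.02,0.015],
  [0,0,0,0,0,0.04,0.015],
  [0,0,0,0,0,0.045,0.015],
  [0,0,0,0,0,0.045,0.015],
  [0,0,0,0,0,0.01,0.015],
])

```text
clock: 14.45
eef_pos: [456.6, 24.6, 169.2]
tool_rot: [3.14, -0.002, 0.104]
force: [1.4, -0.5, -1.1]
width: 24.5
gripper_force: 59.2
```

Emit:
move_arm([
  [0,0,0,0.011,-0.045,0,0.015],
  [0,0,-0.5,0.011,-0.045,0,0.015],
  [0,0,-0.5,0.011,-0.045,0,0.015],
  [0,0,-0.3,0.011,-0.04,0,0.015],
  [0,0,0,0.011,-0.035,0,0.015],
])

```text
clock: 14.95
eef_pos: [508.7, -188.6, 164.3]
tool_rot: [3.14, 0.007, 0.08]
force: [0.8, 0.6, -1.1]
width: 25.0
gripper_force: 59.3
```

```bash
cat > rs.py <<'E'
from h import *
s=telemetry.read_state(); c=eyes.calibration("wrist"); im,d=eyes.get_image("wrist"); P=cloud(c,d)
cv2.imwrite("pics/r%d.png"%(s['clock']*100),im); print(s['qpos'].round(2),s['eef_pos'].round(1),np.degrees(s['tool_rot']).round(1),s['clock'])
for t in("rest_seat","rest","iron","iron_tip"):
  for r in finder.pinpoint("wrist",t): print(t,round(r["confidence"],2),w(c,r["location"]).round(1))
for t,lo,hi in(("rest",4,18),("rest",50,95),("iron",20,300)):
  for r in finder.cut_out("wrist",t)[:1]:
    Q=P[r["mask"]&(d>0)]; q=Q[(Q[:,2]>lo)&(Q[:,2]<hi)]
    if len(q)>20: print(t,lo,round(r["confidence"],2),np.median(q[:,2]).round(1),len(q),cv2.minAreaRect(q[:,:2].astype(np.float32)))
E
python3 rs.py
```

```text
[ 0.68  0.63 -0.59  1.87  0.48  0.79 -1.65] [ 508.7 -188.6  164.3] [179.9   0.4   4.6] 14.95
rest_seat 0.64 [ 521.7 -245.5   73.8]
rest 0.73 [ 522.2 -244.4   -1.3]
rest 0.3 [ 519.5 -246.1   74. ]
iron 0.81 [ 510.2 -187.7  167.7]
iron 0.57 [ 524.3 -244.    73.4]
rest 4 0.92 11.5 17123 ((552.916259765625, -243.6651153564453), (219.11648559570312, 90.39067840576172), 4.882665634155273)
rest 50 0.92 64.4 2375 ((522.4412841796875, -246.07272338867188), (98.4647216796875, 70.27975463867188), 5.099080562591553)
iron 20 0.79 183.1 18305 ((541.6109619140625, -185.85275268554688), (163.87667846679688, 26.807373046875), 4.769336223602295)
```

Emit:
move_arm([
  [0,0,0.3,0.006,-0.03,0,0.015],
  [0,0,0,0.005,-0.028,0,0.015],
  [0,0,0,0,0,0,0.015],
  [0,0,0,0,0,0,0.015],
  [0,0,0,0,0,0,0.015],
])

```text
clock: 15.85
eef_pos: [520.5, -242.1, 165.3]
tool_rot: [3.14, 0.005, 0.089]
force: [-0.6, 0.3, -0.7]
width: 24.8
gripper_force: 59.4
```

Emit:
move_arm([
  [0,0,0,0.001,-0.004,-0.02,0.015],
  [0,0,0,0,0,-0.02,0.015],
  [0,0,0,0,0,-0.02,0.015],
  [0,0,0,0,0,0,0.015],
  [0,0,0,0,0,0,0.015],
])

```text
clock: 16.35
eef_pos: [521.7, -246.7, 105.6]
tool_rot: [3.14, 0.005, 0.089]
force: [-0.6, -0.3, -1.1]
width: 24.4
gripper_force: 59.4
```

```bash
python3 rs.py
```

```text
[ 0.73  0.75 -0.54  1.82  0.55  0.73 -1.6 ] [ 521.7 -246.7  105.6] [179.9   0.3   5.1] 16.35
iron 0.63 [ 521.7 -247.   113.3]
rest 4 0.67 11.5 16525 ((566.1063842773438, -242.4002685546875), (192.51898193359375, 90.43274688720703), 4.97111177444458)
rest 50 0.67 81.2 1251 ((567.4131469726562, -242.06211853027344), (8.108086585998535, 70.91712188720703), 4.911789417266846)
iron 20 0.6 124.5 17978 ((554.9429931640625, -243.67547607421875), (163.62841796875, 26.168846130371094), 5.1642537117004395)
```

Emit:
move_arm([
  [0,0,0,0.001,0.0007,-0.012,0.015],
  [0,0,0,0,0,-0.012,0.015],
  [0,0,0,0,0,-0.01,0.015],
  [0,0,0,0,0,0,0.015],
  [0,0,0,0,0,0,0.015],
])

```text
clock: 17.25
eef_pos: [522.2, -247.1, 70.6]
tool_rot: [3.14, 0.006, 0.087]
force: [-0.5, 0.4, -1.1]
width: 24.6
gripper_force: 59.4
```

Emit:
move_arm([
  [0,0,0,0,0,-0.002,0.015],
  [0,0,0,0,0,-0.002,0.015],
  [0,0,0,0,0,-0.002,0.015],
  [0,0,0,0,0,0,0.015],
  [0,0,0,0,0,0,0.015],
])

```text
clock: 17.75
eef_pos: [522.8, -247.5, 65.9]
tool_rot: [3.139, 0.004, 0.087]
force: [-0.9, 1.6, 5.5]
width: 24.5
gripper_force: 60.0
```

Contact shows an upward force of 5.5 N at z=65.9, so the iron is set down. I'll release and rise.

Emit:
move_arm([
  [0,0,0,0,0,0,0.015],
  [0,0,0,0,0,0,0.04],
  [0,0,0,0,0,0,0.07],
  [0,0,0,0,0,0,0.07],
  [0,0,0,0,0,0,0.07],
])

```text
clock: 18.25
eef_pos: [522.4, -247.3, 65.1]
tool_rot: [3.14, 0.005, 0.087]
force: [0.0, -0.3, 0.7]
width: 70.2
gripper_force: 0.0
```

Emit:
move_arm([
  [0,0,0,0,0,0.015,0.07],
  [0,0,0,0,0,0.03,0.07],
  [0,0,0,0,0,0.04,0.07],
  [0,0,0,0,0,0.04,0.07],
  [0,0,0,0,0,0,0.07],
])

```text
clock: 18.75
eef_pos: [526.4, -247.8, 196.7]
tool_rot: [3.135, -0.006, 0.087]
force: [-0.1, 1.2, 0.0]
width: 69.8
gripper_force: 0.0
```

Emit:
move_arm([
  [0,0,0,0,0,0,0.07],
  [0,0,0,0,0,0,0.07],
])

```text
clock: 18.95
eef_pos: [521.7, -247.4, 189.9]
tool_rot: [3.14, 0.006, 0.087]
force: [-0.7, -1.0, -0.5]
width: 69.8
gripper_force: 0.0
```

```bash
python3 rs.py; ls -t pics|head -1; cp pics/$(ls -t pics|head -1) pics/last.png
```

```text
[ 0.78  0.64 -0.61  1.75  0.46  0.9  -1.52] [ 521.7 -247.4  189.9] [179.9   0.3   5. ] 18.95
rest_seat 0.88 [ 519.5 -244.    72.9]
iron 0.82 [ 523.7 -247.3   72. ]
iron 0.6 [ 651.  -235.8   74.3]
iron_tip 0.62 [ 652.2 -235.4   73.2]
rest 4 0.75 11.4 11863 ((553.295166015625, -243.54022216796875), (218.29891967773438, 90.24225616455078), 4.87325382232666)
rest 50 0.75 76.7 1389 ((559.2515869140625, -242.90524291992188), (172.00718688964844, 70.9762954711914), 4.854661464691162)
iron 20 0.91 84.8 6295 ((553.42041015625, -244.76931762695312), (197.6997528076172, 26.281858444213867), 5.348140716552734)
r1895.png
```

View pics/last.png

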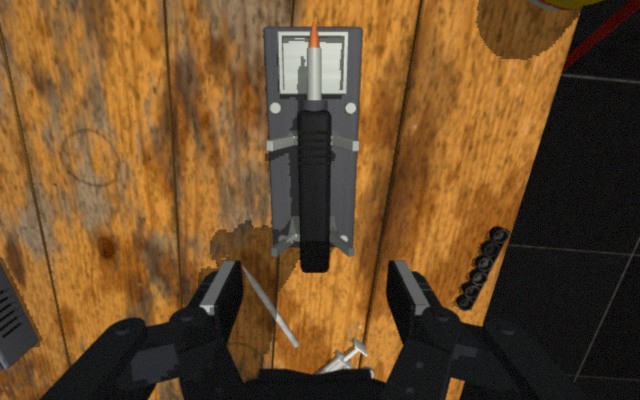

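The iron lies flat in both saddles, from (315,270) to its tip at (314,25) over the drip tray. It is within about 2 mm of the seat, and the knob was confirmed at its stop, so I'll hand in.

```bash
python3 -c "
from h import *
print(ctrl.finish_job())"
```

```text
the job is handed in; nothing more can be done
None
```

The job is handed in, verdict not shown: the heat knob is at its off stop, the iron lies in both saddles with its tip over the drip tray, and the arm did not go near the jars or the flask.

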